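Knock a spent tea light out of its holder and stand the holder up

ROBOT

A 6-joint arm with a two-finger parallel gripper is mounted at the origin on a cart in front of the work surface, level with it; the furniture and walls round the work are solid. World frame = base frame: x ahead of the robot, y to its left, z up, the work surface at z = 0. Lengths are in m, angles in rad, forces in N, time in s.
With the tool pointing down it reaches from about 0.35 to 0.775 m from the base axis. Payload 5.5 kg.
Tool frame: the origin (TCP) lies between the finger pads; the fingertips stand 22 mm ahead of it and the grasp point (between the pads) lies 3 mm ahead of it; z points along the fingers, y is the line along which they close (so a half turn about z gives the same grasp; the last joint's range is limited). The gripper opens to 85 mm and grips with 20 to 120 N. Pads are 22 mm wide; open, the fingers measure 114 mm over their backs; the gripper's body (76 mm by 85 mm) begins 54 mm behind the grasp point. The pads swing forward as they close: fully open they stand 13 mm farther back than shut.
Start: joints at [-1.321, 0.313, 0.046, 1.304, 0, 1.431], TCP at [0.219, -0.532, 0.253] pointing down, gripper open.
Joint ranges: [-2.76, 2.76], [-0.86, 1.69], [-1.03, 1.26], [-2.2, 2.34], [-1.47, 1.5], [-3.14, 3.14]. Speed limits (rad/s): [2.57, 2.57, 3.14, 3.14, 3.14, 3.14].

INTERFACE

Orientations are given as a unit quaternion [w, x, y, z].
In Python, from workcell import env gives the robot as it stands.
- The arm moves only by the shell command python3 nudge.py 'ROWS' [OPENING] [FORCE]. ROWS is a JSON list of rows, 1 to 8 of them, each of 6 numbers: dx, dy, dz in m, then a rotation vector rx, ry, rz in rad; each row is the pose to reach, as a shift and turn from the pose commanded when the command began, along the tool's axes at that moment; what a row does not reach only later rows make up. A row lasts 1/8 s, in which the tool goes at most 0.0625 m and 0.188 rad, less where a joint would pass 70% of its speed; a pose out of reach is approached as far as the arm can. OPENING is the finger opening in m, set as the command begins (- or left out keeps the last). The fingers move at their own pace and stop on an object; FORCE is the grip in N (left out, the last holds). Time passes only in rows, so rows that do not move let the fingers close. It prints the time, the measured TCP pose, the force, the opening and the grip force at its end.
- env.get_state(): the state, without advancing time (a new reading comes with each control period).
- env.read_camera(name): name is "scene" or "top" or "wrist"; returns a dict with "image" (384x512x3 uint8, red, green, blue), "K" (3x3 intrinsics, pixels), "D" ([k1, k2, p1, p2, k3] as OpenCV has them; the pictures are not rectified), "R" (3x3) and "t" (3): a world point X has camera coordinates R X + t. Camera axes: x right, y down, z forward; pixel columns grow to the right and rows downward; lengths in m; the calibration is good to about 2 mm. A picture is of the moment at which its call begins. There is no depth.
- env.hand_in(): hands the job in; it is judged then, once.
The state is a dict: "clock": time; "joint_pos": joint angles; "qvel": joint speeds; "tau": joint torques, N m; "tcp_pos": TCP position; "orientation": TCP orientation; "wrist_force": force on the tool from outside, world axes, zero at the start; "ft_torque": the same for the moment, N m; "finger_gap": finger opening in m; "grip_force": force on a finger pad.
Only numpy, scipy, OpenCV 4.12 (cv2) and the standard library are available. Lean on these libraries where they do the work, as an engineer would, in place of code of your own. Each camera call takes 0.05 s, during which the arm holds its last target. There are 200 camera calls.

TASK

The square white tea-light holder has toppled over on the worktop, and its burnt-out tea light is still gripped by the spring clip at the bottom of the holder, too tightly to drop out by itself. Hold the holder mouth-down over the metal baking tray and tap its rim on the tray (or shake it) until the tea light comes out and stays in the tray; then stand the empty holder upright on the worktop, clear of the tray. Do not disturb the fresh tea light and the other things standing about.

Things in the scene. Friction and masses are not known exactly. Their poses are not given: they have to be found in the camera images.
- holder: White stoneware tea-light holder, 58 x 58 mm wide, 70 mm tall, brown foot, open at the other end, 0.24 kg; walls 4.5 mm, hollow 49 mm square, 59 mm deep. It starts lying on a flat side, mouth roughly to the left (+y). Its x axis runs from foot to mouth; origin: middle of the side it lies on (its centre is 29 mm above). Upright means x axis up. Outer sides flat and parallel: grip it across 58 mm.
- holder_mouth (a point): Centre of the holder's open end, on its axis (axes as the holder's).
- holder_foot (a point): Centre of the holder's closed end, on its axis, 70 mm from holder_mouth (axes as the holder's). Hard taps can push the holder a few mm through the fingers: grip it with about 80 N.
- holder_seat (a point): Point on the holder's axis, 18 mm from the foot, where the middle of the tea light is while it sits in the steel clip on the hollow's floor. The clip's four sprung tongues, 9 mm tall, grip the light's side by friction with one and a half to two and a half times its weight: turned over and held still, the light stays in.
- light: The burnt-out tea light: a round aluminium cup with a little wax, 38 mm in diameter, 15 mm tall, about 20 g; it starts in the clip at the bottom of the holder. Origin: centre of its own underside; z axis towards its open top, which faces the holder's mouth.
- light_middle (a point): Middle of the burnt-out tea light, 7.5 mm above its underside. Each brisk tap of the holder's rim on the tray (about 0.1 m/s, stopped at a force change of 15 to 25 N) jolts the light 1 to 4 mm out of the clip; after about 6 mm, typically one to six taps, it drops out.
- tray: Bare-metal baking tray, 210 mm (x) by 170 mm (y), rim 14 mm tall, floor 3 mm thick, about 0.55 kg, loose on the worktop to the left of the holder. Origin: centre of its underside. A room wall stands on the left at y = 0.50, and jars and bottles up to 0.31 m tall stand behind, beyond x = 0.64: keep wrist and elbow off them.
- tray_middle (a point): Centre of the tray's floor, on its upper face; axes as the tray's (x along its 210 mm side).
- new_light: A fresh tea light of the same size standing by itself at the back of the working space; leave it. Origin: centre of its underside.
- match_box: Closed matchbox, 36 x 54 x 15 mm, lying flat near the front edge; leave it. Origin: centre of its underside.
- garlic: Garlic bulb, about 60 mm, at the back right; leave it. Origin: underside.
- cup: Small white cup with a handle, 60 x 87 x 50 mm, at the back; leave it. Origin: underside.
- salt_mill: Salt shaker with grey cap, 44 mm wide, 90 mm tall, at the back; leave it. Origin: underside.
- spice_a: Spice jar with red cap, 45 mm wide, 108 mm tall, at the back left; leave it. Origin: underside.

How it is judged:
On the way, in this order (a step that is already met when the one before it is completed fails the run):
1. the holder is mouth-down over the tray with the tea light still in its clip (angle between holder's own x axis and vertical above 2.2 rad and x of holder_seat in the frame of tray_middle between -0.105 and 0.105 m and y of holder_seat in the frame of tray_middle between -0.085 and 0.085 m and distance between light_middle and holder_seat below 0.015 m), for 0.2 s.
2. the tea light is out of the holder's clip and down in the tray (x of light_middle in the frame of tray_middle between -0.105 and 0.105 m and y of light_middle in the frame of tray_middle between -0.085 and 0.085 m and z of light_middle in the frame of tray_middle between -0.005 and 0.03 m and distance between light_middle and holder_seat above 0.035 m), for 0.2 s.
At the end, for the whole second after the job is handed in: The burnt-out tea light lies still in the tray, inside its rim; the empty holder stands upright (within 7 degrees), still, its foot on the worktop and not touching the tray (x of light_middle in the frame of tray_middle between -0.105 and 0.105 m and y of light_middle in the frame of tray_middle between -0.085 and 0.085 m and z of light_middle in the frame of tray_middle between -0.005 and 0.03 m and distance between light_middle and holder_seat above 0.05 m and linear speed of each of light, holder below 0.02 m/s and angle between holder's own x axis and vertical below 0.12 rad and height (world z) of holder_foot between -0.01 and 0.008 m and contact force between holder and tray below 0.05 N).
It fails at once if a bystander (fresh tea light, matchbox, garlic, cup, salt shaker or spice jar) is shifted by more than 30 mm (distance of any of new_light, match_box, garlic, cup, salt_mill, spice_a from where it was at the start of the episode above 0.03 m).
It also fails if it takes over 53 s, if anything falls off the work surface, if the arm or the gripper's body presses on something with over 40 N, if the wrist force passes 120 N, or if a joint passes its speed limit or range.

## Working session

There is one attempt and no reset: what is moved stays moved. The work goes in short steps, Python scripts to look and compute and a shell command to move; the robot and the scene stay as the last step left them, time stands still between calls to the robot, and variables do not carry over. Pictures are saved under pics/ and viewed, at most 10 in all, crops included, and the job is handed in when it is done.

```bash
ls; mkdir -p pics; python3 - <<'E'
from workcell import env
import cv2
s=env.get_state(); print(s)
for n in ["scene","top"]:
    c=env.read_camera(n); cv2.imwrite(f"pics/{n}0.png",c["image"][:,:,::-1]); print(n,c["K"],c["D"],c["R"],c["t"])
E
```

```text
nudge.py
pics
workcell.py
{'clock': 0.0, 'joint_pos': array([-1.32061559e+00,  3.13992991e-01,  4.49401794e-02,  1.30359298e+00,
        2.46880669e-05,  1.43122506e+00]), 'qvel': array([ 0.00043218, -0.00101075,  0.00129902,  0.00135872,  0.0003309 ,
       -0.00066735]), 'tau': array([ 2.60449415e-04, -4.80623603e+01,  2.98534852e+01,  1.93628110e-02,
        2.23368971e-05,  3.84017170e-06]), 'tcp_pos': array([ 0.21836779, -0.5313964 ,  0.25239719]), 'orientation': array([-9.24000499e-04,  9.81071271e-01,  1.93644793e-01, -3.87908374e-05]), 'wrist_force': array([-0.27733516,  0.75999323, -0.47238375]), 'ft_torque': array([ 0.01239484, -0.02556782,  0.02997329]), 'grip_force': 0.0, 'finger_gap': 0.08553063398392041}
scene [[472.5152653    0.         258.94963086]
 [  0.         472.5152653  190.17977802]
 [  0.           0.           1.        ]] [-0.14773994  0.          0.          0.          0.        ] [[ 0.29706593 -0.95480712  0.00975709]
 [-0.41154803 -0.13725074 -0.90099415]
 [ 0.86161479  0.26363915 -0.43372151]] [-0.04045774  0.2690727   0.68964239]
top [[485.43310867   0.         252.31060579]
 [  0.         485.43310867 181.28796438]
 [  0.           0.           1.        ]] [-0.02335886  0.          0.          0.          0.        ] [[-0.06168274 -0.99807649  0.00620894]
 [-0.97355458  0.05879392 -0.22075949]
 [ 0.21996981 -0.01966179 -0.97530851]] [0.14631026 0.52133452 0.95251606]
```
View pics/top0.png

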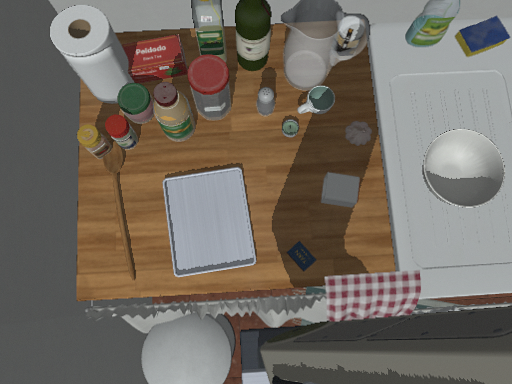

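View pics/scene0.png

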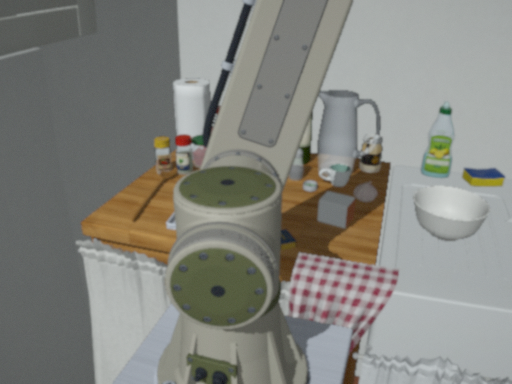

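The top view shows the tray centred near (209,221), the holder (grey, in shadow) near (341,189), the fresh light at (290,128) and the matchbox at (301,256). In the scene view the holder is at about (336,208).

```bash
cat > h.py <<'E'
from workcell import env
import cv2, numpy as np
from scipy.spatial.transform import Rotation as Ro
def ray(c,uv,z):
    n=cv2.undistortPoints(np.array([[uv]],float),c["K"],c["D"])[0,0]
    d=c["R"].T@[n[0],n[1],1]; o=-c["R"].T@c["t"]; return o+d*(z-o[2])/d[2]
def proj(c,P):
    return cv2.projectPoints(np.array(P,float).reshape(-1,3),cv2.Rodrigues(c["R"])[0],c["t"],c["K"],c["D"])[0][:,0]
def tcp():
    s=env.get_state(); q=s["orientation"]; return s["tcp_pos"],Ro.from_quat([q[1],q[2],q[3],q[0]]).as_matrix(),s
def save(c,name,box=None,f=1):
    im=c["image"][:,:,::-1]
    if box: im=im[box[1]:box[3],box[0]:box[2]]
    cv2.imwrite("pics/"+name+".png",cv2.resize(im,None,fx=f,fy=f,interpolation=cv2.INTER_CUBIC))
E
python3 - <<'E'
from h import *
c=env.read_camera("top"); save(c,"crop1",(270,140,400,240),6)
hsv=cv2.cvtColor(c["image"],cv2.COLOR_RGB2HSV)
m=cv2.inRange(hsv,(0,0,70),(180,70,255))
k=cv2.connectedComponentsWithStats(m)
for p,zz in (((341,189),.058),((209,221),.014)):
    l=k[1][p[1],p[0]]; print(p,k[2][l])
    cs,_=cv2.findContours((k[1]==l).astype(np.uint8),cv2.RETR_EXTERNAL,cv2.CHAIN_APPROX_NONE)
    r=cv2.minAreaRect(cs[0]); ap=cv2.approxPolyDP(cv2.convexHull(cs[0]),4,True)[:,0]
    print(r); 
    for q in ap: print(q,ray(c,q,zz).round(4),ray(c,q,0).round(4))
print(c["image"][189,341],c["image"][189,323:327].tolist())
E
```

```text
(341, 189) [ 321  172   39   36 1127]
((340.0173645019531, 189.3872833251953), (36.49372482299805, 31.77995491027832), 8.746162414550781)
[327 172] [ 0.5397 -0.043   0.058 ] [ 0.5534 -0.0535  0.    ]
[359 177] [ 0.525  -0.1089  0.058 ] [ 0.5378 -0.1232  0.    ]
[351 207] [ 0.4628 -0.0854  0.058 ] [ 0.4719 -0.0984  0.    ]
[321 202] [ 0.477  -0.0246  0.058 ] [ 0.487  -0.0339  0.    ]
(209, 221) [ 162  167   95  111 8257]
((207.5432586669922, 221.44052124023438), (100.54387664794922, 84.0118408203125), 81.02737426757812)
[239 167] [0.5729 0.1405 0.014 ] [0.5765 0.1405 0.    ]
[255 263] [0.3636 0.1186 0.014 ] [0.3644 0.1183 0.    ]
[175 276] [0.347  0.2866 0.014 ] [0.3475 0.2886 0.    ]
[162 181] [0.5516 0.3092 0.014 ] [0.555  0.3116 0.    ]
[100 102 102] [[103, 106, 107], [101, 104, 103], [98, 100, 100], [103, 104, 104]]
```

View pics/crop1.png

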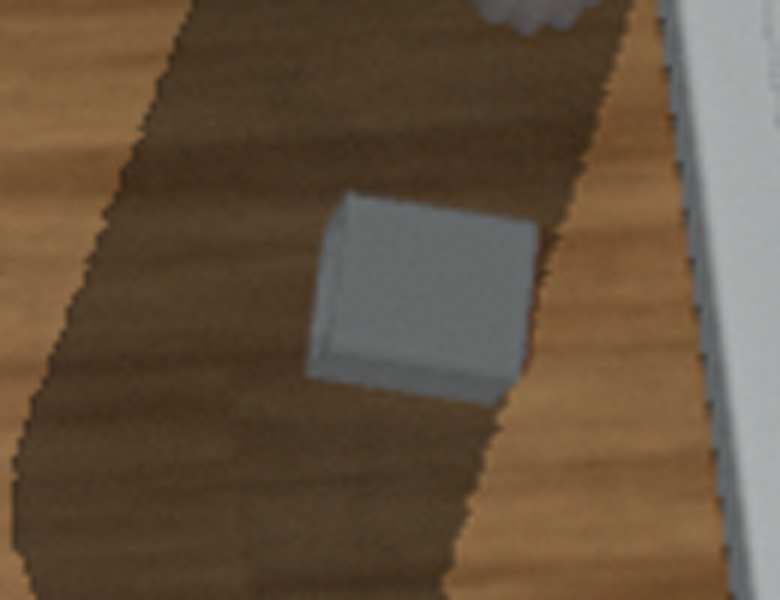

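The crop shows the holder's top face with corners at crop pixels (348,193), (538,222), (520,375), (330,355). The mouth edge is on the left and the brown foot shows at the right edge.

```bash
python3 - <<'E'
from h import *
c=env.read_camera("top")
P=[ray(c,((u+.5)/6-.5+270,(v+.5)/6-.5+140),.058) for u,v in ((348,193),(538,222),(520,375),(330,355))]
P=np.array(P);print(P.round(4),P.mean(0)); 
for i in range(4):
    d=P[(i+1)%4]-P[i];print(np.linalg.norm(d).round(4),np.degrees(np.arctan2(d[1],d[0])).round(1))
p,R,s=tcp();print(p,R.round(4))
E
```

```text
[[ 0.5402 -0.0443  0.058 ]
 [ 0.5258 -0.1096  0.058 ]
 [ 0.4723 -0.0974  0.058 ]
 [ 0.4833 -0.0326  0.058 ]] [ 0.50541019 -0.07096467  0.058     ]
0.0668 -102.4
0.0549 167.2
0.0657 80.4
0.0581 -11.6
[ 0.21843013 -0.53162262  0.25273989] [[ 9.25e-01  3.80e-01 -3.00e-04]
 [ 3.80e-01 -9.25e-01  1.00e-03]
 [ 2.00e-04 -1.10e-03 -1.00e+00]]
```

```bash
cat >> h.py <<'E'
def go(pos,Rt=None):
    p,R,s=tcp(); d=R.T@(np.array(pos)-p)
    rv=Ro.from_matrix(R.T@Rt).as_rotvec() if Rt is not None else np.zeros(3)
    print("rows to",pos,":",d.round(4),rv.round(4),"steps",np.linalg.norm(d)/.0625,np.linalg.norm(rv)/.188)
def tool(yaw,tilt=0):
    """tool down with its x at yaw (deg), then tilted about its y by tilt (deg); + lowers the tool's x axis"""
    x=np.array([np.cos(np.radians(yaw)),np.sin(np.radians(yaw)),0]); z=np.array([0,0,-1.])
    return np.c_[x,np.cross(z,x),z]@Ro.from_euler("y",-tilt,degrees=True).as_matrix()
def rep():
    p,R,s=tcp(); print(s["clock"],p.round(4),R.round(3).tolist(),s["joint_pos"].round(3),s["wrist_force"].round(1),s["finger_gap"],s["grip_force"])
E
python3 -c "
from h import *
print(tool(0,30).round(2))
go([.508,-.056,.15],tool(78.3))"
```

```text
[[ 0.87  0.   -0.5 ]
 [ 0.   -1.    0.  ]
 [-0.5   0.   -0.87]]
rows to [0.508, -0.056, 0.15] : [ 0.4486 -0.3298  0.1032] [-9.000e-04 -7.000e-04 -9.768e-01] steps 9.059773974815247 5.195771261960788
```

```bash
python3 nudge.py '[[0.449,-0.330,0.103,0,0,-0.977],[0.449,-0.330,0.103,0,0,-0.977],[0.449,-0.330,0.103,0,0,-0.977],[0.449,-0.330,0.103,0,0,-0.977],[0.449,-0.330,0.103,0,0,-0.977],[0.449,-0.330,0.103,0,0,-0.977],[0.449,-0.330,0.103,0,0,-0.977],[0.449,-0.330,0.103,0,0,-0.977]]' 0.085; python3 nudge.py '[[0,0,0,0,0,0]]'; python3 -c "
from h import *
rep();go([.508,-.056,.15],tool(78.3))
c=env.read_camera('wrist'); save(c,'wrist1')"
```

```text
clock: 1.2
tcp_pos: [0.4752, -0.1103, 0.1622]
orientation: [0.0, 0.775, 0.631, 0.0]
wrist_force: [0.4, -0.5, 0.8]
finger_gap: 0.0851
grip_force: 0.0
clock: 1.32
tcp_pos: [0.4751, -0.108, 0.1614]
orientation: [-0.001, 0.773, 0.634, -0.0]
wrist_force: [0.5, -0.2, 0.3]
finger_gap: 0.0851
grip_force: 0.0
1.325 [ 0.4751 -0.108   0.1614] [[0.195, 0.981, -0.001], [0.981, -0.195, 0.001], [0.001, -0.002, -1.0]] [-3.890e-01  1.960e-01 -3.410e-01  1.036e+00  1.000e-03  1.379e+00] [ 0.5 -0.2  0.3] 0.0850514924437089 0.0
rows to [0.508, -0.056, 0.15] : [0.0574 0.0221 0.0114] [-0.0015 -0.0009  0.0075] steps 1.0015038029423802 0.04103145700346039
```

View wrist.

View pics/wrist1.png

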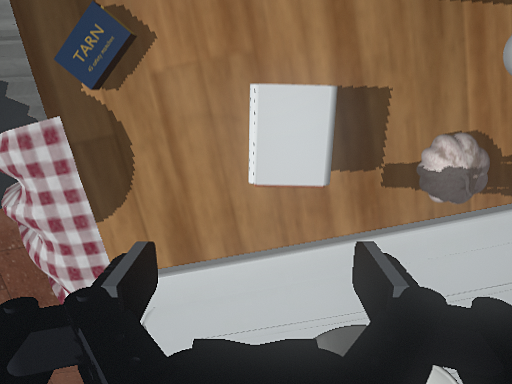

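```bash
python3 - <<'E'
from h import *
c=env.read_camera("wrist")
print(proj(c,[[.508,-.056,.058],[.505,-.071,.058],[.5402,-.0443,.058],[.5258,-.1096,.058],[.4723,-.0974,.058],[.4833,-.0326,.058]]))
E
```

```text
[[289.32656179 111.00184208]
 [288.77713859 134.44334681]
 [335.43489449  82.95955525]
 [327.83850088 183.39528369]
 [248.70006629 181.44617388]
 [245.01983984  82.30124604]]
```

The wrist picture shows the holder's top face spanning about (256..337, 85..186), matching the projected corners within about 3 mm. The matchbox and garlic are well clear of it.

```bash
python3 nudge.py '[[0.057,0.024,0.01,0,0,0.006],[0.057,0.024,0.01,0,0,0.006],[0.057,0.024,0.06,0,0,0.006],[0.057,0.024,0.09,0,0,0.006],[0.057,0.024,0.11,0,0,0.006],[0.057,0.024,0.129,0,0,0.006],[0.057,0.024,0.129,0,0,0.006],[0.057,0.024,0.129,0,0,0.006]]'; python3 -c "
from h import *
rep();go([.510,-.056,.032],tool(78.3))"
```

```text
clock: 2.42
tcp_pos: [0.5095, -0.0624, 0.0342]
orientation: [0.0, 0.778, 0.628, 0.0]
wrist_force: [-0.8, -0.6, -0.4]
finger_gap: 0.085
grip_force: 0.0
2.425 [ 0.5095 -0.0624  0.0342] [[0.21, 0.978, 0.001], [0.978, -0.21, -0.001], [-0.0, 0.001, -1.0]] [-0.278  0.372 -0.454  0.744 -0.     1.504] [-0.8 -0.6 -0.4] 0.0849751205741011 0.0
rows to [0.51, -0.056, 0.032] : [ 0.0064 -0.0009  0.0022] [ 0.0009  0.0004 -0.0077] steps 0.10952059997387084 0.04120280006381302
```

```bash
python3 nudge.py '[[0.006,0,0.002,0,0,0],[0.006,0,0.002,0,0,0]]'; python3 nudge.py '[[0,0,0,0,0,0],[0,0,0,0,0,0],[0,0,0,0,0,0],[0,0,0,0,0,0]]' 0.04 85; python3 nudge.py '[[0,0,-0.03,0,0,0],[0,0,-0.06,0,0,0],[0,0,-0.1,0,0,0],[0,0,-0.13,0,0,0],[0,0,-0.15,0,0,0],[0,0,-0.15,0,0,0]]'; python3 -c "
from h import *
rep();go([.45,.2,.2],tool(-90))"
```

```text
clock: 2.68
tcp_pos: [0.511, -0.055, 0.032]
orientation: [0.0, 0.777, 0.629, 0.0]
wrist_force: [0.9, 0.2, -0.3]
finger_gap: 0.0849
grip_force: 0.0
clock: 3.18
tcp_pos: [0.5111, -0.0551, 0.0319]
orientation: [0.0, 0.777, 0.629, 0.0]
wrist_force: [-0.9, 1.5, 5.4]
finger_gap: 0.0573
grip_force: 91.2
clock: 3.92
tcp_pos: [0.5112, -0.0554, 0.1821]
orientation: [0.001, 0.777, 0.629, 0.001]
wrist_force: [1.1, 0.9, -3.3]
finger_gap: 0.0575
grip_force: 91.7
3.925 [ 0.5112 -0.0554  0.1821] [[0.208, 0.978, 0.002], [0.978, -0.208, -0.001], [-0.0, 0.002, -1.0]] [-0.264  0.228 -0.246  1.095 -0.     1.517] [ 1.1  0.9 -3.3] 0.05750752724273499 91.73123449087143
rows to [0.45, 0.2, 0.2] : [ 0.237  -0.1131 -0.0182] [ 6.0000e-04 -2.8000e-03  2.9316e+00] steps 4.211551281769664 15.59351034689138
```

```bash
python3 nudge.py '[[0.016,-0.007,0,0,0,-0.187],[0.032,-0.014,0,0,0,-0.374],[0.048,-0.021,0,0,0,-0.561],[0.064,-0.028,0,0,0,-0.748],[0.08,-0.035,0,0,0,-0.935],[0.096,-0.042,0,0,0,-1.122],[0.112,-0.05,0,0,0,-1.309],[0.126,-0.058,-0.01,0,0,-1.496]]'; python3 -c "
from h import *
rep();go([.45,.19,.2],tool(-92))"
```

```text
clock: 4.92
tcp_pos: [0.4781, 0.0806, 0.1887]
orientation: [-0.003, 0.139, 0.99, -0.0]
wrist_force: [0.6, 0.9, -3.4]
finger_gap: 0.0574
grip_force: 91.5
4.925 [0.4781 0.0806 0.1887] [[-0.961, 0.275, -0.005], [0.275, 0.961, -0.0], [0.005, -0.002, -1.0]] [ 1.000e-03  1.750e-01 -2.960e-01  1.105e+00 -0.000e+00  2.800e-01] [ 0.6  0.9 -3.4] 0.05744798009910501 91.51256673038006
rows to [0.45, 0.19, 0.2] : [ 0.0572  0.0974 -0.0112] [ 0.0035 -0.0052 -1.8145] steps 1.8157178817833168 9.651434903024024
```

```bash
python3 nudge.py '[[0.007,0.012,0,0,0,-0.187],[0.014,0.024,0,0,0,-0.374],[0.021,0.036,0,0,0,-0.561],[0.028,0.048,0,0,0,-0.748],[0.036,0.06,0,0,0,-0.935],[0.043,0.073,0,0,0,-1.122],[0.05,0.085,0,0,0,-1.309],[0.057,0.097,-0.01,0,0,-1.496]]'; python3 nudge.py '[[0,0,0,0,0,-0.17],[0,0,0,0,0,-0.32],[0,0,0,0,0,-0.32]]'; python3 -c "
from h import *
rep();go([.45,.18,.22],tool(-92,60))"
```

```text
clock: 5.92
tcp_pos: [0.4508, 0.1892, 0.1986]
orientation: [-0.003, -0.572, 0.82, 0.001]
wrist_force: [0.8, 0.7, -2.6]
finger_gap: 0.057
grip_force: 91.4
clock: 6.3
tcp_pos: [0.4517, 0.189, 0.1996]
orientation: [-0.001, -0.692, 0.721, 0.001]
wrist_force: [0.3, 0.3, -2.5]
finger_gap: 0.0573
grip_force: 91.4
6.3 [0.4517 0.189  0.1996] [[-0.041, -0.999, -0.003], [-0.999, 0.041, -0.001], [0.001, 0.003, -1.0]] [ 0.232  0.176 -0.268  1.131 -0.    -1.297] [ 0.3  0.3 -2.5] 0.057324332990806276 91.43326006829739
rows to [0.45, 0.18, 0.22] : [ 0.009   0.0014 -0.0204] [-6.0000e-04 -1.0484e+00 -7.2000e-03] steps 0.3578559269531178 5.576585859654317
```

```bash
python3 nudge.py '[[0.009,0,-0.02,0,-0.15,0],[0.009,0,-0.02,0,-0.32,0],[0.009,0,-0.02,0,-0.5,0],[0.009,0,-0.02,0,-0.68,0],[0.009,0,-0.02,0,-0.85,0],[0.009,0,-0.02,0,-1.0,0],[0.009,0,-0.02,0,-1.05,0],[0.009,0,-0.02,0,-1.05,0]]'; python3 -c "
from h import *
rep()
p,R,s=tcp(); g=p+R@[0,0,.003]
rim=[g+R@[.020,dy,dz] for dy in(-.029,.029) for dz in (-.029,.029)]; print('rim',np.array(rim).round(4).tolist())
c=env.read_camera('top');save(c,'top2')
"
```

```text
clock: 7.3
tcp_pos: [0.4521, 0.1794, 0.2195]
orientation: [0.36, -0.598, 0.626, 0.349]
wrist_force: [-0.1, 0.2, -2.9]
finger_gap: 0.0571
grip_force: 92.0
7.3 [0.4521 0.1794 0.2195] [[-0.026, -0.999, 0.033], [-0.498, 0.042, 0.866], [-0.867, 0.006, -0.498]] [-0.318  0.323 -0.433  1.263  0.985 -2.087] [-0.1  0.2 -2.9] 0.057099050453694004 92.02276781201363
rim [[0.4797, 0.1457, 0.215], [0.4816, 0.196, 0.1861], [0.4217, 0.1482, 0.2153], [0.4237, 0.1984, 0.1864]]
```

View pics/top2.png

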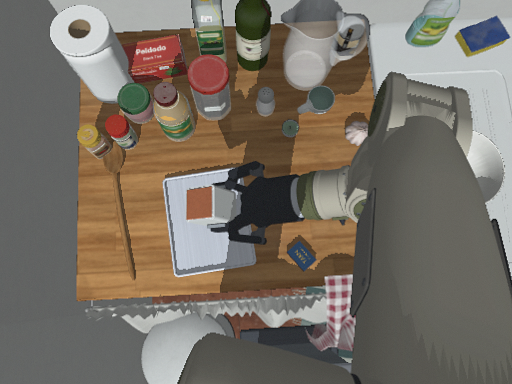

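The top view shows the holder tilted mouth-down over the tray with its brown foot at (200,203). The wrist is near (330,195), and the forearm joint near (385,120) passes close to the garlic at (357,130). I'll check its height in the scene view before lowering.

```bash
python3 -c "
from h import *
c=env.read_camera('scene');save(c,'scene2')
go([.45,.175,.15],tool(-120,62))
"
```

```text
rows to [0.45, 0.175, 0.15] : [0.064  0.0021 0.0309] [ 0.4237 -0.0334  0.2329] steps 1.1376658970940619 2.5780447872050423
```

View pics/scene2.png

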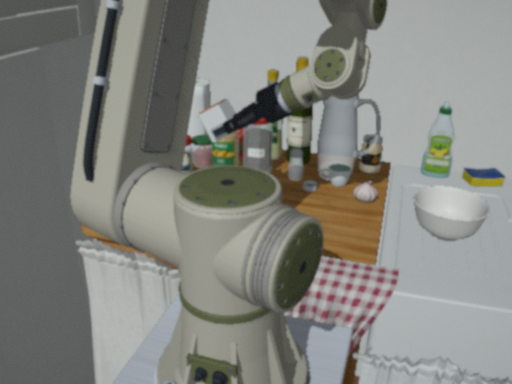

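The scene view shows the wrist joint at (335,65), high above the worktop, and the holder clear of everything, so it can go straight down.

```bash
python3 nudge.py '[[0.05,0,0.029,0,0,0],[0.1,0,0.058,0,0,0],[0.134,0,0.077,0,0,0],[0.134,0,0.077,0,0,0],[0.134,0,0.077,0,0,0]]'; python3 -c "
from h import *
rep()
p,R,s=tcp(); g=p+R@[0,0,.003]
print('rim',[(g+R@[.020,dy,.029]).round(4).tolist() for dy in(-.029,.029)], R.T@[0,0,-1])
"
```

```text
clock: 8.02
tcp_pos: [0.4531, 0.1805, 0.0683]
orientation: [0.362, -0.6, 0.624, 0.347]
wrist_force: [-0.5, -0.1, -3.2]
finger_gap: 0.0572
grip_force: 92.0
8.025 [0.4531 0.1805 0.0683] [[-0.018, -0.999, 0.035], [-0.498, 0.039, 0.867], [-0.867, -0.002, -0.498]] [-0.315  0.546 -0.566  0.901  0.987 -2.089] [-0.5 -0.1 -3.2] 0.05724485297118712 91.95662543177605
rim [[0.4828, 0.1971, 0.0351], [0.4249, 0.1994, 0.035]] [0.86723346 0.00155775 0.49789929]
```

```bash
python3 nudge.py '[[0.0087,0,0.005,0,0,0],[0.0195,0,0.0112,0,0,0],[0.0303,0,0.0174,0,0,0]]';  python3 nudge.py '[[0,0,0,0,0,0]]'; python3 -c "
from h import *
rep()"
```

```text
clock: 8.4
tcp_pos: [0.4529, 0.1804, 0.0327]
orientation: [0.363, -0.599, 0.624, 0.348]
wrist_force: [-25.4, -50.1, 81.3]
finger_gap: 0.0573
grip_force: 99.8
clock: 8.52
tcp_pos: [0.453, 0.1807, 0.0331]
orientation: [0.363, -0.598, 0.624, 0.348]
wrist_force: [-0.5, -0.7, 7.7]
finger_gap: 0.0573
grip_force: 92.5
8.525 [0.453  0.1807 0.0331] [[-0.021, -0.999, 0.037], [-0.493, 0.043, 0.869], [-0.87, 0.0, -0.493]] [-0.317  0.612 -0.582  0.822  0.993 -2.089] [-0.5 -0.7  7.7] 0.05733672637799506 92.50015452504158
```

```bash
python3 nudge.py '[[-0.0117,0,-0.0067,0,0,0],[-0.0117,0,-0.0067,0,0,0],[-0.0009,0,-0.0005,0,0,0]]';python3 nudge.py '[[0,0,0,0,0,0]]'; python3 nudge.py '[[-0.017,0,-0.01,0,0,0],[-0.043,0,-0.025,0,0,0],[-0.043,0,-0.025,0,0,0]]'; python3 -c "
from h import *
rep()
c=env.read_camera('wrist');save(c,'wrist2')
"
```

```text
clock: 8.9
tcp_pos: [0.453, 0.1802, 0.033]
orientation: [0.362, -0.6, 0.624, 0.347]
wrist_force: [-4.7, -28.0, 37.3]
finger_gap: 0.0572
grip_force: 96.0
clock: 9.02
tcp_pos: [0.453, 0.1806, 0.0332]
orientation: [0.363, -0.599, 0.624, 0.348]
wrist_force: [1.0, 0.1, 5.1]
finger_gap: 0.0575
grip_force: 92.3
clock: 9.4
tcp_pos: [0.453, 0.1799, 0.0828]
orientation: [0.362, -0.6, 0.624, 0.346]
wrist_force: [-0.1, -0.0, -3.9]
finger_gap: 0.0575
grip_force: 92.1
9.4 [0.453  0.1799 0.0828] [[-0.018, -0.999, 0.035], [-0.498, 0.039, 0.866], [-0.867, -0.002, -0.498]] [-0.317  0.52  -0.558  0.935  0.986 -2.09 ] [-0.1 -0.  -3.9] 0.05746379760794888 92.12401360273361
```

View pics/wrist2.png

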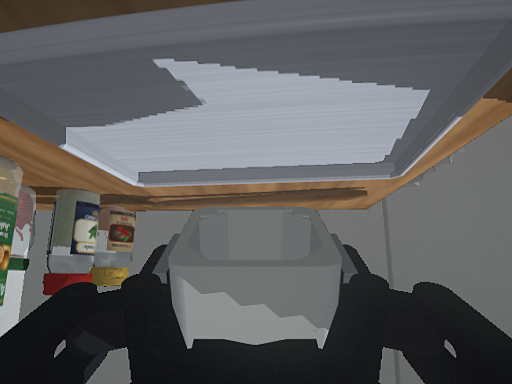

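The wrist picture shows the holder's mouth at about (255,240) and an empty tray floor with only shadows on it. The light is still in the holder, so I'll keep tapping.

```bash
python3 nudge.py '[[0.0303,0,0.0174,0,0,0],[0.0303,0,0.0174,0,0,0],[0.0423,0,0.0243,0,0,0]]'; python3 nudge.py '[[-0.012,0,-0.0069,0,0,0],[-0.012,0,-0.0069,0,0,0],[0,0,0,0,0,0]]'; python3 nudge.py '[[-0.0303,0,-0.0174,0,0,0],[-0.0423,0,-0.0243,0,0,0],[-0.0423,0,-0.0243,0,0,0]]'; python3 -c "
from h import *
rep()
c=env.read_camera('wrist');save(c,'wrist3')
a=cv2.imread('pics/wrist2.png');b=cv2.imread('pics/wrist3.png');d=cv2.absdiff(a,b).max(2)[:380];d=cv2.medianBlur(d,3)
print((d[:200]>25).sum(),(d[200:345,170:340]>25).sum(), cv2.boundingRect((d[:200]>25).astype(np.uint8)))
"
```

```text
clock: 9.82
tcp_pos: [0.4524, 0.1802, 0.0336]
orientation: [0.361, -0.6, 0.624, 0.347]
wrist_force: [0.9, -0.7, -2.6]
finger_gap: 0.0572
grip_force: 92.0
clock: 10.2
tcp_pos: [0.4533, 0.1798, 0.0345]
orientation: [0.362, -0.601, 0.623, 0.346]
wrist_force: [0.4, -0.3, -4.0]
finger_gap: 0.0574
grip_force: 92.0
clock: 10.58
tcp_pos: [0.4529, 0.1798, 0.0829]
orientation: [0.362, -0.6, 0.624, 0.346]
wrist_force: [0.1, -0.1, -2.9]
finger_gap: 0.0574
grip_force: 92.0
10.575 [0.4529 0.1798 0.0829] [[-0.018, -0.999, 0.035], [-0.498, 0.039, 0.866], [-0.867, -0.002, -0.499]] [-0.317  0.52  -0.558  0.935  0.986 -2.09 ] [ 0.1 -0.1 -2.9] 0.05744678906431059 91.99220359325409
7716 0 (60, 42, 438, 106)
```

View pics/wrist3.png

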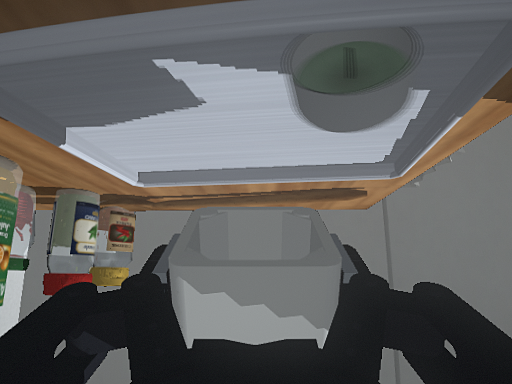

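The wrist picture now shows the tea light in the tray at (350,80), and the mouth is empty. Next I lift, turn the holder level and carry it to the right.

```bash
python3 nudge.py '[[-0.04,0,-0.025,0,0,0],[-0.09,0,-0.05,0,0,0],[-0.13,0,-0.075,0,0,0],[-0.13,0,-0.075,0,0,0]]'; python3 -c "
from h import *
rep()
go([.49,0,.23],tool(-90))"
```

```text
clock: 11.12
tcp_pos: [0.4535, 0.1793, 0.2346]
orientation: [0.362, -0.601, 0.623, 0.345]
wrist_force: [1.2, -0.4, -3.3]
finger_gap: 0.0574
grip_force: 92.2
11.125 [0.4535 0.1793 0.2346] [[-0.015, -0.999, 0.037], [-0.499, 0.04, 0.866], [-0.867, -0.005, -0.499]] [-0.318  0.304 -0.414  1.294  0.987 -2.092] [ 1.2 -0.4 -3.3] 0.05743482680657116 92.19160549342632
rows to [0.49, 0, 0.23] : [ 0.0928 -0.0435 -0.1517] [-0.0256  1.0483 -0.0331] steps 2.9291338145668524 5.580351225395356
```

```bash
python3 nudge.py '[[0.015,-0.007,-0.025,0,0.17,-0.005],[0.03,-0.014,-0.05,-0.01,0.35,-0.01],[0.045,-0.021,-0.075,-0.01,0.52,-0.016],[0.06,-0.028,-0.1,-0.016,0.7,-0.02],[0.08,-0.035,-0.13,-0.02,0.87,-0.03],[0.093,-0.043,-0.152,-0.026,1.048,-0.033],[0.093,-0.043,-0.152,-0.026,1.048,-0.033],[0.093,-0.043,-0.152,-0.026,1.048,-0.033]]'; python3 -c "
from h import *
rep()
go([.49,-.11,.20],tool(-90,-80))"
```

```text
clock: 12.12
tcp_pos: [0.4872, 0.0009, 0.226]
orientation: [0.001, 0.707, -0.707, -0.005]
wrist_force: [0.5, -0.4, -3.3]
finger_gap: 0.0565
grip_force: 91.9
12.125 [0.4872 0.0009 0.226 ] [[0.0, -1.0, -0.009], [-1.0, -0.0, 0.006], [-0.006, 0.009, -1.0]] [-0.166  0.162 -0.218  1.201  0.004 -1.737] [ 0.5 -0.4 -3.3] 0.056533383494327245 91.93312972784042
rows to [0.49, -0.11, 0.2] : [ 0.1111 -0.003   0.0253] [0.0072 1.4021 0.0066] steps 1.8232123805959102 7.457916264031347
```

```bash
python3 nudge.py '[[0.014,0,0,0,0.17,0],[0.028,0,0,0,0.35,0],[0.042,0,0,0,0.53,0],[0.056,0,0.005,0,0.71,0],[0.07,0,0.01,0,0.89,0],[0.084,0,0.015,0,1.07,0],[0.1,0,0.02,0,1.25,0],[0.111,-0.003,0.025,0,1.4,0]]'; python3 nudge.py '[[0,0,0,0,0,0]]'; python3 -c "
from h import *
rep()
p,R,s=tcp(); g=p+R@[0,0,.003]
print('foot',[(g+R@[-.050,0,dz]).round(4).tolist() for dz in(-.029,.029)], R.T@[0,0,-1])
c=env.read_camera('top');save(c,'top3')
"
```

```text
clock: 13.12
tcp_pos: [0.4898, -0.1113, 0.2014]
orientation: [0.457, 0.542, -0.541, 0.453]
wrist_force: [-1.9, -0.9, -2.9]
finger_gap: 0.0572
grip_force: 92.1
clock: 13.25
tcp_pos: [0.4886, -0.1116, 0.1951]
orientation: [0.462, 0.546, -0.538, 0.447]
wrist_force: [0.1, -0.5, -3.0]
finger_gap: 0.0574
grip_force: 92.1
13.25 [ 0.4886 -0.1116  0.1951] [[0.022, -1.0, -0.009], [-0.175, 0.005, -0.985], [0.984, 0.023, -0.175]] [ 0.164  0.666 -0.268  1.406 -1.325 -0.81 ] [ 0.1 -0.5 -3. ] 0.057373098130990736 92.147316634655
foot [[0.4877, -0.0773, 0.1504], [0.4872, -0.1344, 0.1403]] [-0.9842903  -0.023486    0.17498861]
```

View pics/top3.png

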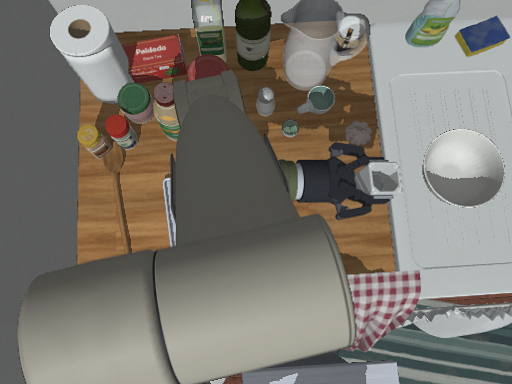

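The top view shows the holder upright in the fingers, mouth at (382,177). The tool wrist is at (290,185), and the forearm knuckle near (208,85) is close to the back jars, so I'll check its height before lowering.

```bash
python3 -c "
from h import *
c=env.read_camera('scene');save(c,'scene3')
c=env.read_camera('top')
for q in ((301,256),(290,128),(208,80),(290,243)): print(q,[ray(c,q,z).round(3).tolist() for z in (0,.015,.15,.3,.4)])
"
```

```text
(301, 256) [[0.373, 0.02, 0.0], [0.372, 0.021, 0.015], [0.364, 0.036, 0.15], [0.354, 0.052, 0.3], [0.348, 0.063, 0.4]]
(290, 128) [[0.661, 0.02, 0.0], [0.655, 0.022, 0.015], [0.61, 0.037, 0.15], [0.559, 0.053, 0.3], [0.525, 0.064, 0.4]]
(208, 80) [[0.788, 0.201, 0.0], [0.781, 0.2, 0.015], [0.719, 0.191, 0.15], [0.65, 0.181, 0.3], [0.604, 0.175, 0.4]]
(290, 243) [[0.402, 0.041, 0.0], [0.401, 0.042, 0.015], [0.388, 0.054, 0.15], [0.375, 0.068, 0.3], [0.366, 0.077, 0.4]]
```

View pics/scene3.png

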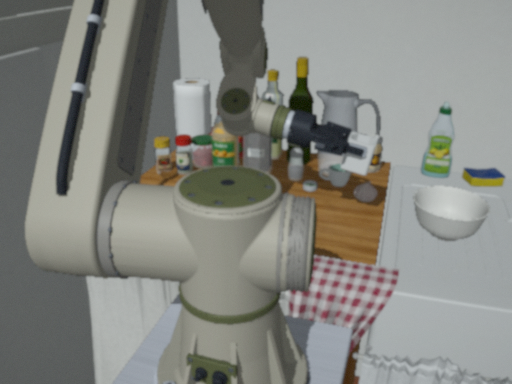

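```bash
python3 -c "
from h import *
p,R,s=tcp()
cs=env.read_camera('scene');ct=env.read_camera('top')
for L in (.15,.2,.25,.3,.35):
  q=p-R[:,2]*L; print(L,q.round(3),proj(cs,q).round(0),proj(ct,q).round(0))
def tri(a,b):
  A=[];
  for c,uv in((cs,a),(ct,b)):
    n=cv2.undistortPoints(np.array([[uv]],float),c['K'],c['D'])[0,0]; M=np.c_[c['R'],c['t']]; A+=[n[0]*M[2]-M[0],n[1]*M[2]-M[1]]
  v=np.linalg.svd(np.array(A))[2][-1]; return v[:3]/v[3]
print(tri((240,70),(208,90)))
"
```

```text
0.15 [0.491 0.037 0.23 ] [[292. 123.]] [[299. 178.]]
0.2 [0.492 0.086 0.239] [[271. 117.]] [[271. 178.]]
0.25 [0.492 0.135 0.248] [[249. 111.]] [[242. 179.]]
0.3 [0.492 0.184 0.256] [[229. 105.]] [[212. 179.]]
0.35 [0.492 0.234 0.265] [[208. 100.]] [[182. 180.]]
[0.62300082 0.19164658 0.31165416]
```

The knuckle triangulates to about x=0.62, z=0.31, close to the jars. Yawing the tool about 14° will draw the arm inward before it goes down.

```bash
python3 -c "
from h import *
go([.495,-.105,.17],tool(-74,-80))"
```

```text
rows to [0.495, -0.105, 0.17] : [-0.0359 -0.0036  0.0005] [ 0.276   0.0028 -0.0504] steps 0.5770705366485896 1.4924998859515293
```

```bash
python3 nudge.py '[[-0.018,-0.002,0,0.14,0,-0.025],[-0.036,-0.004,0,0.276,0,-0.05],[-0.036,-0.004,0,0.276,0,-0.05],[-0.036,-0.004,0,0.276,0,-0.05]]'; python3 -c "
from h import *
rep()
p,R,s=tcp(); g=p+R@[0,0,.003]
print('foot',[(g+R@[-.050,0,dz]).round(4).tolist() for dz in(-.029,.029)], R.T@[0,0,-1])
c=env.read_camera('top'); g=cv2.cvtColor(c['image'],cv2.COLOR_RGB2HSV)
b=cv2.imread('pics/top0.png'); d=cv2.absdiff(c['image'][:,:,::-1],b).max(2); print('changed rows at cols 185,215,240:',[np.where(d[:170,k]>40)[0].min() for k in (185,215,240)])
"
```

```text
clock: 14.0
tcp_pos: [0.4989, -0.1052, 0.1546]
orientation: [0.398, 0.602, -0.49, 0.49]
wrist_force: [-0.4, 0.7, -4.0]
finger_gap: 0.0566
grip_force: 92.2
14.0 [ 0.4989 -0.1052  0.1546] [[0.041, -0.979, 0.2], [-0.199, -0.204, -0.958], [0.979, -0.001, -0.204]] [ 0.179  0.451 -0.692  0.298 -1.364 -1.703] [-0.4  0.7 -4. ] 0.05661522130900594 92.16443561017513
foot [[0.4917, -0.0703, 0.1109], [0.5033, -0.1259, 0.0991]] [-0.97905949  0.00107575  0.20357151]Traceback (most recent call last):
  File "<string>", line 7, in <module>
    b=cv2.imread('pics/top0.png'); d=cv2.absdiff(c['image'][:,:,::-1],b).max(2); print('changed rows at cols 185,215,240:',[np.where(d[:170,k]>40)[0].min() for k in (185,215,240)])
                                                                                                                            ~~~~~~~~~~~~~~~~~~~~~~~~~~~~~^^
    return umr_minimum(a, axis, None, out, keepdims, initial, where)
ValueError: zero-size array to reduction operation minimum which has no identity
```

```bash
python3 nudge.py '[[-0.03,0,0.006,0,0.03,0],[-0.06,0,0.012,0,0.07,0],[-0.081,0,0.017,0,0.07,0],[-0.081,0,0.017,0,0.07,0],[-0.081,0,0.017,0,0.07,0]]'; python3 -c "
from h import *
rep()
p,R,s=tcp(); g=p+R@[0,0,.003]
print('foot',[(g+R@[-.050,0,dz]).round(4).tolist() for dz in(-.029,.029)], R.T@[0,0,-1])
"
```

```text
clock: 14.68
tcp_pos: [0.4989, -0.1057, 0.0707]
orientation: [0.417, 0.584, -0.475, 0.51]
wrist_force: [0.5, 0.1, -2.1]
finger_gap: 0.0572
grip_force: 92.2
14.675 [ 0.4989 -0.1057  0.0707] [[0.029, -0.979, 0.2], [-0.13, -0.202, -0.971], [0.991, 0.002, -0.133]] [ 0.185  0.667 -0.728  0.04  -1.436 -1.71 ] [ 0.5  0.1 -2.1] 0.05721093392047466 92.15684361755848
foot [[0.4923, -0.074, 0.0246], [0.5039, -0.1303, 0.0169]] [-0.99114956 -0.00215816  0.13273243]
```

```bash
python3 nudge.py '[[-0.004,0,0.0005,0,0,0],[-0.008,0,0.001,0,0,0],[-0.012,0,0.0016,0,0,0],[-0.015,0,0.002,0,0,0],[-0.015,0,0.002,0,0,0]]'; python3 nudge.py '[[-0.001,0,0,0,0,0],[-0.002,0,0,0,0,0]]'; python3 -c "
from h import *
rep()"
```

```text
clock: 15.3
tcp_pos: [0.4979, -0.1058, 0.056]
orientation: [0.419, 0.582, -0.473, 0.512]
wrist_force: [-3.5, 5.1, 10.9]
finger_gap: 0.057
grip_force: 93.2
clock: 15.55
tcp_pos: [0.4979, -0.1056, 0.0558]
orientation: [0.42, 0.581, -0.472, 0.513]
wrist_force: [-7.3, 7.9, 19.8]
finger_gap: 0.057
grip_force: 93.0
15.55 [ 0.4979 -0.1056  0.0558] [[0.028, -0.979, 0.2], [-0.118, -0.202, -0.972], [0.993, 0.004, -0.121]] [ 0.187  0.708 -0.729  0.004 -1.448 -1.706] [-7.3  7.9 19.8] 0.05704296817223567 93.04538056254387
```

```bash
python3 nudge.py '[[0.0015,0,0,0,0,0],[0.0015,0,0,0,0,0]]'; python3 nudge.py '[[0,0,0,0,0,0],[0,0,0,0,0,0],[0,0,0,0,0,0],[0,0,0,0,0,0],[0,0,0,0,0,0]]' 0.085; python3 -c "
from h import *
rep()
c=env.read_camera('top'); cv2.imwrite('pics/rel.png',c['image'][:,:,::-1])
m=cv2.inRange(cv2.cvtColor(c['image'],cv2.COLOR_RGB2HSV),(0,0,140),(180,40,255)); 
k=cv2.connectedComponentsWithStats(m[140:240,290:385]); print(k[2].tolist(),k[3].round(0).tolist())
print(proj(c,[[.498,-.108,.07],[.498,-.1,0]]))
"
```

```text
clock: 15.8
tcp_pos: [0.4979, -0.1058, 0.056]
orientation: [0.419, 0.582, -0.473, 0.512]
wrist_force: [-4.8, 5.4, 12.5]
finger_gap: 0.0566
grip_force: 92.9
clock: 16.42
tcp_pos: [0.4977, -0.106, 0.0529]
orientation: [0.418, 0.585, -0.474, 0.509]
wrist_force: [0.7, -0.2, -0.2]
finger_gap: 0.0853
grip_force: 0.0
16.425 [ 0.4977 -0.106   0.0529] [[0.032, -0.979, 0.2], [-0.129, -0.202, -0.971], [0.991, 0.006, -0.133]] [ 0.185  0.707 -0.73   0.002 -1.437 -1.709] [ 0.7 -0.2 -0.2] 0.08533616029445718 0.0
[[0, 0, 95, 100, 8960], [61, 0, 16, 6, 67], [78, 0, 2, 1, 2], [93, 0, 2, 11, 15], [51, 28, 15, 5, 18], [52, 34, 34, 34, 407], [0, 61, 2, 2, 4], [77, 65, 1, 1, 1], [70, 67, 2, 1, 2], [74, 66, 2, 1, 2], [63, 69, 2, 1, 2], [67, 68, 2, 1, 2], [61, 70, 1, 1, 1], [65, 71, 15, 4, 17]] [[46.0, 50.0], [68.0, 2.0], [78.0, 0.0], [94.0, 4.0], [58.0, 30.0], [68.0, 49.0], [0.0, 62.0], [77.0, 65.0], [70.0, 67.0], [74.0, 66.0], [64.0, 69.0], [68.0, 68.0], [61.0, 70.0], [72.0, 72.0]]
[[361.27644659 188.44532089]
 [350.48490734 195.24610601]]
```

```bash
python3 nudge.py '[[0,0,-0.015,0,0,0],[0,0,-0.035,0,0,0],[0.005,0,-0.06,0,0,0],[0.01,0,-0.09,0,0,0],[0.06,0,-0.1,0,0,0],[0.11,0,-0.1,0,0,0],[0.11,0,-0.1,0,0,0],[0.11,0,-0.1,0,0,0]]'; python3 -c "
from h import *
rep()
b=cv2.imread('pics/rel.png')
c=env.read_camera('top'); a=c['image'][:,:,::-1]; save(c,'fin')
g=cv2.cvtColor(c['image'],cv2.COLOR_RGB2HSV); m=cv2.inRange(g,(0,0,140),(180,40,255))
k=cv2.connectedComponentsWithStats(m[140:240,310:385]); print([r.tolist() for r in k[2] if r[4]>60])
z=cv2.imread('pics/top0.png')
for n,(u,v) in dict(new=(290,128),match=(301,256),garlic=(358,132),cup=(318,100),salt=(266,101),spice=(121,131)).items():
    t=z[v-14:v+15,u-14:u+15]; r=cv2.matchTemplate(a[v-26:v+27,u-26:u+27].copy(),t,cv2.TM_CCOEFF_NORMED); q=cv2.minMaxLoc(r); print(n,round(q[1],2),q[3][0]-12,q[3][1]-12)
w=env.read_camera('scene')
o=cv2.imread('pics/scene0.png'); m=cv2.inRange(cv2.cvtColor(w['image'],cv2.COLOR_RGB2HSV),(0,0,120),(180,40,255))
P=proj(w,[[.495,-.105,z] for z in(0,.07)]);print(P)
"
```

```text
clock: 17.48
tcp_pos: [0.4812, -0.0231, 0.175]
orientation: [0.417, 0.584, -0.474, 0.509]
wrist_force: [-0.7, 0.3, -0.4]
finger_gap: 0.0849
grip_force: 0.0
17.475 [ 0.4812 -0.0231  0.175 ] [[0.031, -0.979, 0.199], [-0.129, -0.202, -0.971], [0.991, 0.004, -0.133]] [ 0.363  0.708 -0.33   1.403 -1.363 -0.694] [-0.7  0.3 -0.4] 0.08492749173744278 0.0
[[0, 0, 75, 100, 6808], [40, 0, 20, 6, 75], [31, 34, 35, 38, 516]]
new 0.68 0 0
match 0.88 0 0
garlic 0.81 0 0
cup 0.77 0 0
salt 0.89 0 0
spice 0.7 0 0
[[348.19339988 224.59582436]
 [351.09512871 197.59402076]]
```

```bash
python3 -c "
from h import *
print(env.hand_in())"
```

```text
the job is handed in; nothing more can be done
None
```

The burnt-out tea light was tapped out into the tray, and the empty holder stands upright on the worktop clear of it. In the top view the bystanders hadn't moved, and I handed the job in at about 17.5 s; hand-in returned no verdict, and I last saw the light right after it fell out, not at the end.

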